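# Shut the red line in the bench air box

## Task

Shut off the air line with the red lever: slide the cover of the bench valve box all the way back under the box's fixed deck and leave it there, then push the red lever round a quarter turn until it stands square across its pipe. Push gently with the fingertips, without gripping or forcing the box's parts, and leave the two blue levers and everything else on the bench where they are.

Things in the scene. Friction and masses are not known exactly. Their poses are not given: they have to be found in the camera images.
- valve_box: Grey steel box fixed to the bench, 300 (x) by 340 (y) by 106 mm; origin: centre of underside. Front wall at x = -150 mm, top at z = 92, faces the robot at yaw 0; side walls 4 mm thick, tops at 105. A fixed deck, top at z = 106, covers x = +10 to +150 mm; a gauge 66 mm across, 14 high, lies on it at (100, -105). The cover closes x = -146 to +10. Under it stand three valves.
- cover (a joint): Aluminium cover of the box's near half, slides along the box's +x under the deck (3 mm plate, top at z = 99 mm). 0 = closed, 0.125 m = fully open (stop), with its front edge then at the box's x = -21 mm. It may start up to 25 mm ajar. About 4 N of friction; stays where it is left.
- cover_lip (a point): Centre of the upright lip at the cover's front edge: 150 mm along y, 5 mm thick in x, standing from z = 99 to 119 mm above the bench (this point at 109 mm). It moves with the cover; axes are the box's axes. Closed, it is 137.5 mm in front of the box's origin.
- red_valve: The valve with the red lever: brass ball valve with its branch pipe along x. Origin on the bench under its turning axis; axes are the box's axes. The three valves have their axes at the box's x = -65 mm, y = -105, -15 and +75 mm, in any order; apart from the levers nothing there stands above z = 72 mm, nor above 60 mm farther than 20 mm from an axis.
- red_lever (a joint): Angle of the red lever. 0 = open, pointing along the pipe towards the front of the box (box -x); it turns clockwise seen from above to pi/2 = shut (stop), pointing to the box's +y. Starts between 0 and 0.35. Needs about 6 N at its sleeve; stays where it is left.
- red_axis (a point): Point on the red lever's turning axis at the sleeve's mid height, 83 mm above the bench; its axes turn with the lever, and the lever points along its -x.
- red_grip (a point): On the red plastic sleeve's centre line, 45 mm from the turning axis, 83 mm above the bench. The sleeve is 18 mm wide, from z = 76 to 90 mm, and runs from 20 to 62 mm from the axis. Axes turn with the lever.
- blue1_grip (a point): The same point on the sleeve of one blue lever (same shape and height as the red one; starts 0 to 0.2 rad from open). Leave it alone.
- blue2_grip (a point): The same point on the sleeve of the other blue lever. Leave it alone.
- wrench_mid (a point): Steel wrench, about 180 mm long, lying on the bench in front of the box (middle of it).
- oil_can_mid (a point): Can with yellow band, 58 mm across, 105 mm high, standing at the box's +y side; its centre.
- pipe_mid (a point): Steel pipe offcut, 48 mm across, 75 mm high, standing at the box's -y side; its centre.
- coupler_mid (a point): Brass hose coupler, 28 mm across, 40 mm high, standing on the deck; its centre.
- reel_mid (a point): White tape reel, 54 mm across, 16 mm high, lying on the deck; its centre.
- ear_mid (a point): Yellow and black ear defenders, 176 mm wide, 176 mm high, standing on the bench to the left; half-way up.
- gun_mid (a point): Grey air blow gun lying on the bench to the right, 24 mm high; middle of its barrel.

How it is judged:
On the way, in this order (a step that is already met when the one before it is completed fails the run):
1. the cover is slid back to within 20 mm of its stop (value of joint cover above 0.105 m), for 0.2 s.
2. the red lever is pushed shut, within 7 degrees of square across its pipe (value of joint red_lever above 1.45 rad), for 0.2 s.
At the end, for the whole second after the job is handed in: The cover stands within 20 mm of its open stop, the red lever within 7 degrees of square across its pipe, both at rest; the blue levers' sleeves are within 12 mm, and all loose things within 25 mm, of where they started (value of joint cover above 0.105 m and value of joint red_lever above 1.45 rad and velocity of joint red_lever between -0.05 and 0.05 rad/s and velocity of joint cover between -0.01 and 0.01 m/s and distance of each of blue1_grip, blue2_grip from where it was at the start of the episode below 0.012 m and distance of each of wrench_mid, oil_can_mid, pipe_mid, coupler_mid, reel_mid, ear_mid, gun_mid from where it was at the start of the episode below 0.025 m); the robot touches nothing.
It fails at once if a blue lever is moved more than 12 mm (distance of any of blue1_grip, blue2_grip from where it was at the start of the episode above 0.012 m).
It fails at once if a loose thing on the bench or deck is lifted, carried or knocked more than 25 mm (distance of any of wrench_mid, oil_can_mid, pipe_mid, coupler_mid, reel_mid, ear_mid, gun_mid from where it was at the start of the episode above 0.025 m).
It fails at once if the cover, box or red valve is gripped or forced (more than 35 N from the fingers) (contact force between the fingers and valve_box above 35 N or contact force between the fingers and red_valve above 35 N).
It also fails if it takes over 38 s, if anything falls off the work surface, if the arm or the gripper's body presses on something with over 40 N, if the wrist force passes 120 N, or if a joint passes its speed limit or range.

## Robot

A 6-joint arm with a two-finger parallel gripper is mounted at the origin on the work surface. World frame = base frame: x ahead of the robot, y to its left, z up, the work surface at z = 0. Lengths are in m, angles in rad, forces in N, time in s.
With the tool pointing down it reaches from about 0.3 to 1 m from the base axis. Payload 5.1 kg.
Tool frame: the origin (TCP) lies midway between the tips of the shut fingers; the grasp point (between the pads) lies ctrl.tcp_to_grasp behind it (ctrl.tcp_to_grasp is the distance from the TCP to the grasp point, in m); z points along the fingers, x is the direction in which the jaws open and shut, and the axes are right-handed (so a half turn about z gives the same grasp; the last joint's range is limited). The gripper opens to 95 mm and grips with 3 to 60 N. Pads are 20 mm wide; open, the fingers measure 119 mm over their backs; the gripper's body (75 mm by 180 mm) begins 59 mm behind the grasp point.
Start: joints at [1.242, 0.124, 1.65, -0, 1.367, -0.083], TCP at [0.158, 0.63, 0.19] pointing down, gripper open.
Joint ranges: [-2.61, 2.61], [-1.02, 2.33], [0.03, 2.71], [-1.35, 4.49], [0.32, 2.68], [-2.91, 2.91]. Speed limits (rad/s): [2.57, 2.57, 3.14, 3.14, 3.14, 3.14].

## Interface

Orientations are given as a rotation vector (axis times angle).
In Python, from bench import ctrl gives the robot as it stands. The module is installed in compiled form; this text tells all that it offers.
- The arm moves only by the tool arm_command, never from a script. Its argument "moves" is a list of rows, each a list of 7 numbers: the gripper command: -1 is fully open, 1 is shut, values between are in proportion, then the shift along the tool's x, y, z normalised to -1 to 1, where 1 is 300 mm, then the turn, a rotation vector about the tool's x, y, z normalised to -1 to 1, where 1 is pi/2 rad. In form: [[fingers, x, y, z, ax, ay, az], ...]. A call has 1 to 10 rows; each row is the pose to reach, as a shift and turn from the pose measured when the call began, along the tool's axes at that moment; what a row does not reach only later rows make up. A row lasts 1/8 s, in which the tool goes at most 62.5 mm and 10.7 degrees, less where a joint would pass 70% of its speed; a pose out of reach is approached as far as the arm can. A call with a number of a shift or a turn outside -1 to 1 is refused whole. A call with a gripper value outside its range is refused whole. The fingers move at their own pace and stop on an object; "newtons" is the grip in N (left out, the last holds). Time passes only in rows, so rows that repeat a pose let the fingers close. It gives the time, the measured TCP pose, the force and the opening at its end, in the units of the state.
- ctrl.get_state(): the state, without advancing time (a new reading comes with each control period).
- ctrl.read_camera(name): name is "scene" or "top" or "wrist"; returns the picture (480x640x3 uint8, blue, green, red); there is no depth.
- ctrl.camera_info(name): a dict with "mtx" (3x3 intrinsics, pixels), "origin" and "rotation" of the camera in the world; the wrist camera has in their place "tool_from_camera" (4x4, takes a point from camera to tool coordinates, whose origin is the TCP and whose axes are the tool frame's). Camera axes: x right, y down, z forward; pixel columns grow to the right and rows downward; lengths in m; the calibration is good to about 2 mm. A picture is of the moment at which its call begins: read the wrist's pose just before it. camera_info takes no time and is no camera call.
- ctrl.sign_off(): hands the job in, once; it reports no verdict.
The state is a dict: "t": time; "joint_positions": joint angles; "joint_velocities": joint speeds; "joint_efforts": joint torques, N m; "ee_pos": TCP position; "tool_rot": TCP orientation; "contact_force": force on the tool from outside, world axes, zero at the start; "moment": the same for the moment, N m; "width": opening from 0.0 (shut) to 1.0 (fully open).
Only numpy, scipy, OpenCV 4.12 (cv2) and the standard library are available. Lean on these libraries where they do the work, as an engineer would, in place of code of your own. Each camera call takes 0.05 s, during which the arm holds its last target.

## Working session

There is one attempt and no reset: what is moved stays moved. The work goes in short steps, Python scripts to look and compute and a tool call to move; the robot and the scene stay as the last step left them, time stands still between calls to the robot, and variables do not carry over. Pictures are saved under pics/ and viewed, and the job is handed in when it is done.

Besides the shell and the picture viewer there is one more tool, called after ">>>" by a JSON object that holds its "fn" and its "kwargs". arm_command: Moves the arm, as the interface text tells. Its arguments: {"type":"object","properties":{"moves":{"type":"array"},"newtons":{"type":"number"}},"required":["moves"]}

```bash
mkdir -p pics; python3 - <<'E'
from bench import ctrl
import cv2
s=ctrl.get_state();print(s, ctrl.tcp_to_grasp)
for n in("scene","top"):
    cv2.imwrite(f"pics/{n}0.png",ctrl.read_camera(n)); i=ctrl.camera_info(n);print(n,i)
print(ctrl.camera_info("wrist"))
E
```

```text
{'t': 0.0, 'joint_positions': array([ 1.24239360e+00,  1.24489438e-01,  1.65164431e+00, -4.64776706e-05,
        1.36749213e+00, -8.26186115e-02]), 'joint_velocities': array([ 1.20313098e-03, -2.35937830e-03,  8.80543830e-06,  2.81921055e-04,
        7.82724710e-04,  5.62817819e-04]), 'joint_efforts': array([ 1.15704763e-03, -4.17599452e+01, -3.59936106e+01,  7.75600411e-02,
        4.91394836e-02, -1.57950553e-04]), 'ee_pos': array([0.15798946, 0.62980467, 0.18841479]), 'tool_rot': array([ 2.47608045,  1.93167941, -0.00263154]), 'contact_force': array([0.05855315, 0.89077984, 0.7404368 ]), 'moment': array([-0.01584987, -0.0617957 , -0.00152314]), 'width': 0.9983538097957945} 0.0188
scene {'mtx': array([[622.68069522,   0.        , 319.85932928],
       [  0.        , 622.68069522, 240.36187639],
       [  0.        ,   0.        ,   1.        ]]), 'origin': array([1.38580991, 0.35979317, 1.16149014]), 'rotation': array([-1.48756128, -2.19774249,  0.80895969])}
top {'mtx': array([[443.47733081,   0.        , 312.9542529 ],
       [  0.        , 443.47733081, 239.1366421 ],
       [  0.        ,   0.        ,   1.        ]]), 'origin': array([0.49580577, 0.00653546, 1.05039979]), 'rotation': array([-2.1849587 ,  2.18434367, -0.12157998])}
{'mtx': array([[363.64899573,   0.        , 326.13605712],
       [  0.        , 363.64899573, 239.97081169],
       [  0.        ,   0.        ,   1.        ]]), 'tool_from_camera': array([[ 9.99998589e-01, -7.23348391e-04, -1.51607664e-03,
        -1.10248747e-04],
       [ 1.07617097e-03,  9.68868599e-01,  2.47573179e-01,
        -6.87971282e-02],
       [ 1.28979739e-03, -2.47574462e-01,  9.68868011e-01,
        -1.95059138e-01],
       [ 0.00000000e+00,  0.00000000e+00,  0.00000000e+00,
         1.00000000e+00]])}
```

View pics/scene0.png

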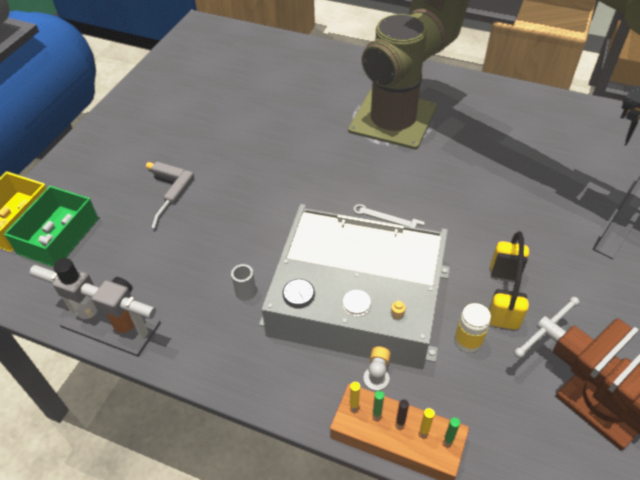

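View pics/top0.png

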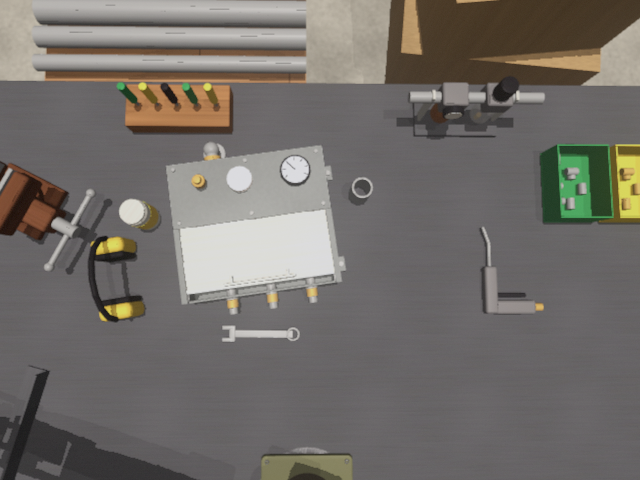

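The top view shows the box at pixels (168-345, 148-303), with its lip near (262,279), the wrench in front near (262,334), the can at (140,214) and the pipe at (362,188). I'll zoom in to measure the corners.

```bash
cat > h.py <<'E'
import numpy as np,cv2
from bench import ctrl
from scipy.spatial.transform import Rotation as R
def ray(name,uv,z):
    i=ctrl.camera_info(name);M=R.from_rotvec(i["rotation"]).as_matrix();o=np.array(i["origin"])
    d=M@np.linalg.inv(i["mtx"])@np.array([uv[0],uv[1],1.]);return o+d*(z-o[2])/d[2]
E
python3 - <<'E'
import cv2
im=cv2.imread('pics/top0.png')[140:310,155:355]
cv2.imwrite('pics/topz.png',cv2.resize(im,None,fx=4,fy=4,interpolation=cv2.INTER_CUBIC)[:600*2])
im=cv2.imread('pics/scene0.png')[195:365,255:455]
cv2.imwrite('pics/scz.png',cv2.resize(im,None,fx=3.5,fy=3.5,interpolation=cv2.INTER_CUBIC))
im=cv2.imread('pics/top0.png')[140:310,155:355]
cv2.imwrite('pics/topz.png',cv2.resize(im,None,fx=3.5,fy=3.5,interpolation=cv2.INTER_CUBIC))
E
```

```text
(no output)
```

View pics/topz.png

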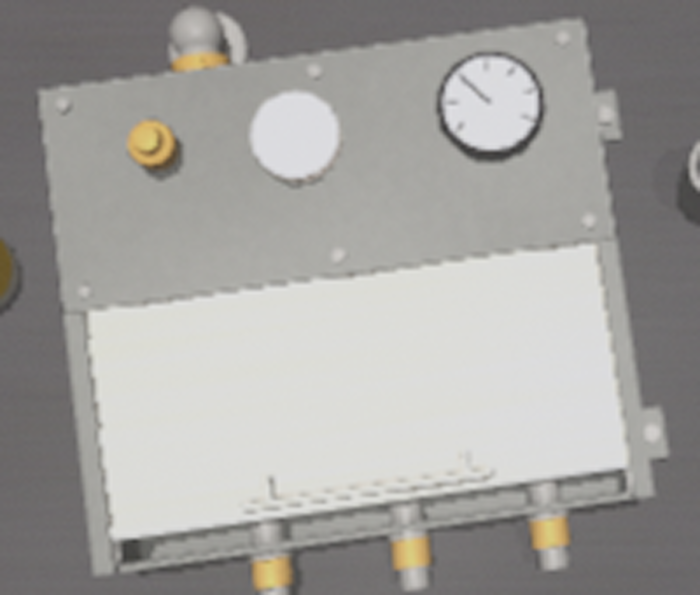

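View pics/scz.png

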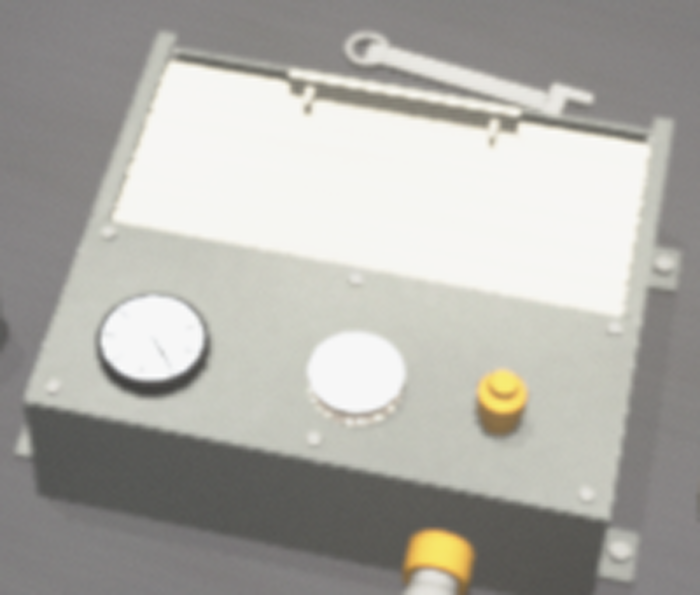

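```bash
python3 - <<'E'
from h import *
P={'BL':((40,92),.106,(.15,.17)),'BR':((583,20),.106,(.15,-.17)),'FR':((652,494),.105,(-.15,-.17)),'FL':((97,575),.105,(-.15,.17)),
'deckR':((612,238),.106,(.01,-.17)),'deckL':((65,313),.106,(.01,.17))}
W=[];L=[]
for k,(u,z,l) in P.items():
    w=ray('top',(u[0]/3.5+155,u[1]/3.5+140),z)[:2];W.append(w);L.append(l);print(k,w.round(4))
W=np.array(W);L=np.array(L)
def fit(W,L):
    a=W-W.mean(0);b=L-L.mean(0);th=np.arctan2((b[:,0]*a[:,1]-b[:,1]*a[:,0]).sum(),(a*b).sum())
    Rm=np.array([[np.cos(th),-np.sin(th)],[np.sin(th),np.cos(th)]]);o=W.mean(0)-Rm@L.mean(0);return th,o,Rm
th,o,Rm=fit(W,L);print('top',th,o,((W-o)@Rm-L).round(4))
t=lambda u,z:((ray('top',(u[0]/3.5+155,u[1]/3.5+140),z)[:2]-o)@Rm).round(4)
s=lambda u,z:((ray('scene',(u[0]/3.5+255,u[1]/3.5+195),z)[:2]-o)@Rm).round(4)
print('cover edge',t((113,540),.099),t((627,469),.099))
print('lip top',t((245,508),.119),t((493,472),.119))
print('gauge',t((491,102),.12),'reel',t((295,135),.122),'coup',t((150,138),.146))
print('scene: corners',s((30,403),.106),s((610,518),.106),s((662,122),.105),s((166,37),.105))
print('lip top',s((290,72),.119),s((520,113),.119),'gauge',s((153,338),.12),'coup',s((503,383),.146))
for n,p,z in(('wrench1',(228,334),.005),('wr2',(293,334),.005),('can',(134,212),.105),('pipe',(362,187),.075),('gun',(491,290),.012)):
    w=ray('top',p,z)[:2];print(n,w.round(3),((w-o)@Rm).round(3))
E
```

```text
BL [0.7391 0.3031]
BR [ 0.7864 -0.0318]
FR [ 0.4922 -0.0731]
FL [0.4441 0.2608]
deckR [ 0.6491 -0.0493]
deckL [0.6021 0.284 ]
top 0.14114179541615313 [0.61554616 0.11513059] [[-0.0012 -0.0013]
 [-0.0015  0.0005]
 [ 0.0014  0.001 ]
 [ 0.0007 -0.0017]
 [ 0.0001  0.0024]
 [ 0.0005 -0.001 ]]
cover edge [-0.1299  0.158 ] [-0.1314 -0.1566]
lip top [-0.1223  0.0733] [-0.1219 -0.0755]
gauge [ 0.1012 -0.1053] reel [0.0967 0.0151] coup [0.1006 0.097 ]
scene: corners [ 0.1546 -0.1642] [0.1524 0.1705] [-0.143   0.1638] [-0.1424 -0.1632]
lip top [-0.1184 -0.0735] [-0.1176  0.0756] gauge [ 0.1034 -0.1039] coup [0.105  0.0998]
wrench1 [0.37  0.182] [-0.233  0.1  ]
wr2 [0.37  0.032] [-0.255 -0.048]
can [0.64  0.369] [0.06  0.248]
pipe [ 0.702 -0.123] [ 0.052 -0.248]
gun [ 0.471 -0.433] [-0.22  -0.522]
```

```bash
cat >> h.py <<'E'
TH=0.1411;O=np.array([0.6155+.001,0.1151]);RM=np.array([[np.cos(TH),-np.sin(TH)],[np.sin(TH),np.cos(TH)]])
def rel(bx,by,z,yaw=0.):
    """normalised row for tool pointing down, tool x at box +y (plus yaw, ccw)"""
    s=ctrl.get_state();T=R.from_rotvec(s["tool_rot"]);w=np.r_[O+RM@[bx,by],z]
    a=TH+yaw;M=np.array([[-np.sin(a),np.cos(a),0],[np.cos(a),np.sin(a),0],[0,0,-1]]).T.T
    M=np.column_stack([[-np.sin(a),np.cos(a),0],[np.cos(a),np.sin(a),0],[0,0,-1]])
    d=T.inv().apply(w-s["ee_pos"])/.3;r=(T.inv()*R.from_matrix(M)).as_rotvec()/(np.pi/2)
    return d.round(3),r.round(3)
def here():
    s=ctrl.get_state();return ((s["ee_pos"][:2]-O)@RM).round(4),s["ee_pos"].round(4),s["contact_force"].round(2),s["t"]
E
python3 -c "
from h import *
print(here(),rel(-.16,0,.25),rel(-.16,0,.107))"
```

```text
(array([-0.3816,  0.5741]), array([0.158 , 0.6299, 0.1885]), array([-0.33,  0.15,  0.67]), 0.1) (array([-1.494,  1.406, -0.202]), array([-0.   ,  0.001, -0.246])) (array([-1.493,  1.406,  0.274]), array([-0.   ,  0.001, -0.246]))
```

>>> {"fn": "arm_command", "kwargs": {"moves": [[1, -0.1, 0.1, -0.2, 0, 0, 0], [1, -0.25, 0.25, -0.2, 0, 0, -0.06], [1, -0.4, 0.4, -0.2, 0, 0, -0.12], [1, -0.55, 0.55, -0.2, 0, 0, -0.18], [1, -0.7, 0.7, -0.2, 0, 0, -0.246], [1, -0.85, 0.85, -0.2, 0, 0, -0.246], [1, -1, 1, -0.2, 0, 0, -0.246], [1, -1, 1, -0.2, 0, 0, -0.246]], "newtons": 10}}

```text
t: 1.1
ee_pos: [0.3771, 0.2634, 0.2487]
tool_rot: [2.065, 2.366, -0.003]
contact_force: [-0.4, 0.1, 1.2]
width: 0.215
```

```bash
python3 -c "
from h import *
print(here(),rel(-.165,0,.17),rel(-.165,0,.107))"
```

```text
(array([-0.2162,  0.1805]), array([0.3771, 0.2634, 0.2487]), array([-0.38,  0.11,  1.25]), 1.1) (array([-0.6  ,  0.174,  0.263]), array([-0.001,  0.001, -0.003])) (array([-0.6  ,  0.174,  0.473]), array([-0.001,  0.001, -0.003]))
```

>>> {"fn": "arm_command", "kwargs": {"moves": [[1, -0.2, 0.06, 0.1, 0, 0, 0], [1, -0.4, 0.12, 0.2, 0, 0, 0], [1, -0.6, 0.174, 0.263, 0, 0, 0], [1, -0.6, 0.174, 0.263, 0, 0, 0], [1, -0.6, 0.174, 0.263, 0, 0, 0]]}}

```text
t: 1.72
ee_pos: [0.4529, 0.0921, 0.1696]
tool_rot: [-2.067, -2.365, 0.004]
contact_force: [0.5, 0.2, 0.3]
width: 0.002
```

```bash
python3 -c "
from h import *
print(here(),rel(-.165,0,.107));s=ctrl.get_state();print(s['width'])
cv2.imwrite('pics/w1.png',ctrl.read_camera('wrist'))
cv2.imwrite('pics/t1.png',ctrl.read_camera('top'))"
```

```text
(array([-0.1652,  0.0003]), array([0.4529, 0.0921, 0.1696]), array([0.48, 0.19, 0.31]), 1.725) (array([-0.001,  0.001,  0.209]), array([-0.002,  0.001, -0.004]))
0.002393970659278551
```

View pics/w1.png

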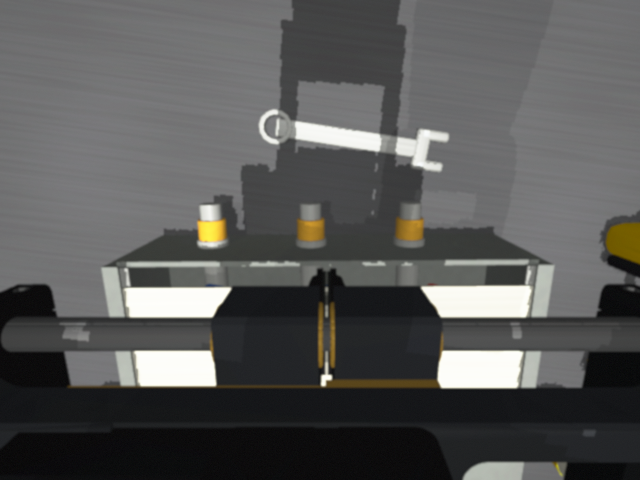

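The tool is above the front wall with the fingers shut. Red shows at the right edge of the gap (430,285) and blue at the left (210,285). I'll go down and push the lip.

>>> {"fn": "arm_command", "kwargs": {"moves": [[1, 0, 0, 0.1, 0, 0, 0], [1, 0, 0, 0.209, 0, 0, 0], [1, 0, 0, 0.209, 0, 0, 0], [1, 0, 0.04, 0.209, 0, 0, 0], [1, 0, 0.07, 0.209, 0, 0, 0], [1, 0, 0.1, 0.209, 0, 0, 0], [1, 0, 0.12, 0.209, 0, 0, 0], [1, 0, 0.14, 0.209, 0, 0, 0], [1, 0, 0.16, 0.209, 0, 0, 0]]}}

```text
t: 2.95
ee_pos: [0.501, 0.0998, 0.1079]
tool_rot: [2.064, 2.368, -0.002]
contact_force: [0.4, 0.5, -0.3]
width: 0.005
```

```bash
python3 -c "
from h import *
print(here(),rel(-.03,0,.107))"
```

```text
(array([-0.1165,  0.0011]), array([0.501 , 0.0998, 0.1079]), array([ 0.41,  0.45, -0.34]), 2.95) (array([-0.002,  0.288,  0.003]), array([-0.   ,  0.001, -0.003]))
```

```bash
python3 -c "
from h import *
cv2.imwrite('pics/s2.png',cv2.resize(ctrl.read_camera('scene')[170:370,235:475],None,fx=3,fy=3))
"
```

```text
(no output)
```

View pics/s2.png

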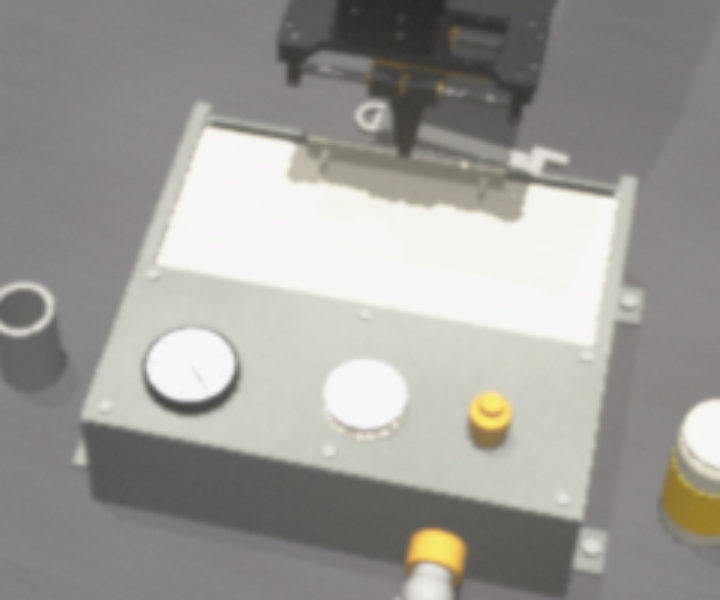

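The fingertip stands just in front of the lip at (405,155), and the cover has not clearly moved yet. I'll keep pushing.

>>> {"fn": "arm_command", "kwargs": {"moves": [[1, 0, 0.03, 0, 0, 0, 0], [1, 0, 0.06, 0, 0, 0, 0], [1, 0, 0.09, 0, 0, 0, 0], [1, 0, 0.12, 0, 0, 0, 0]]}}

```text
t: 3.5
ee_pos: [0.5379, 0.1048, 0.108]
tool_rot: [2.064, 2.367, -0.001]
contact_force: [-0.9, 0.7, -0.2]
width: 0.002
```

```bash
python3 -c "
from h import *
print(here())
cv2.imwrite('pics/s3.png',cv2.resize(ctrl.read_camera('scene')[170:370,235:475],None,fx=3,fy=3))
"
```

```text
(array([-0.0792,  0.0009]), array([0.5379, 0.1048, 0.108 ]), array([-0.91,  0.65, -0.19]), 3.5)
```

View pics/s3.png

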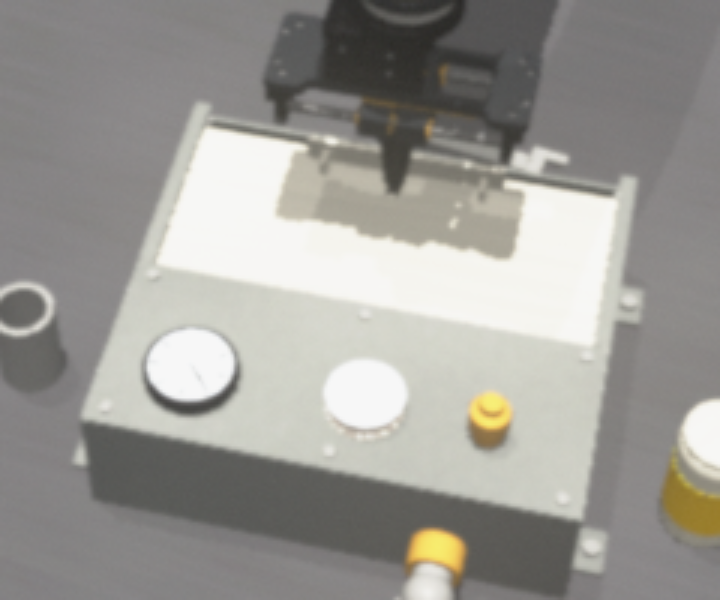

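```bash
python3 -c "
from h import *
i=ctrl.camera_info('scene');M=R.from_rotvec(i['rotation'])
s=ctrl.get_state()
for dz in(0,.01,.02,.03):
  p=s['ee_pos']+[0,0,dz];c=M.inv().apply(p-i['origin']);q=i['mtx']@c;q=q[:2]/q[2];print(dz,q,(q-[235,170])*3)
print(ray('scene',(366.7,234.3),.108), ray('scene',(366.7,234.3),.1),s['ee_pos'])
cv2.imwrite('pics/w3.png',ctrl.read_camera('wrist'))
cv2.imwrite('pics/t3.png',cv2.resize(ctrl.read_camera('top')[140:340,155:395],None,fx=3,fy=3))
"
```

```text
0 [366.44351733 238.04894867] [394.33055198 204.14684601]
0.01 [366.62453089 235.11856881] [394.87359267 195.35570644]
0.02 [366.80759706 232.15495997] [395.42279117 186.4648799 ]
0.03 [366.99275094 229.15755371] [395.97825281 177.47266112]
[0.52822827 0.1017604  0.108     ] [0.52171596 0.09980095 0.1       ] [0.53876941 0.10487544 0.10815151]
```

View pics/w3.png

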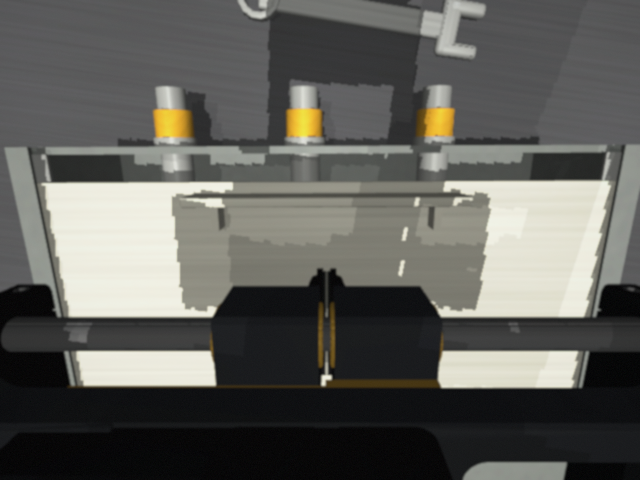

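View pics/t3.png

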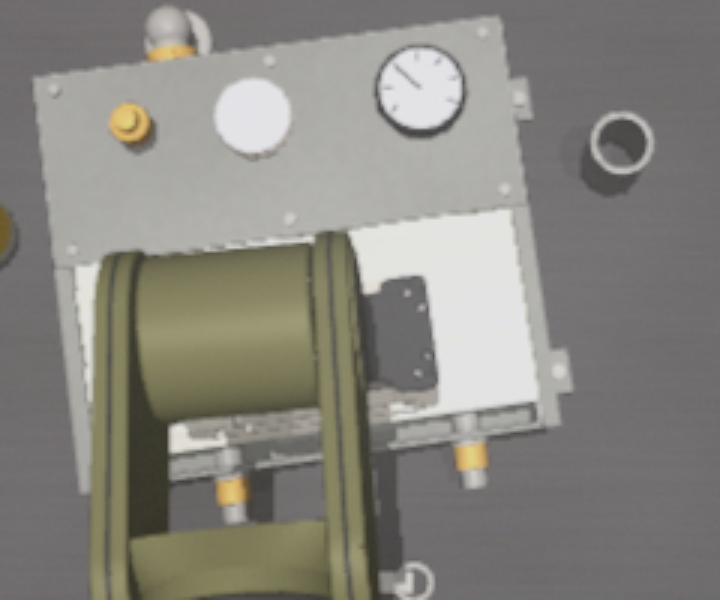

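```bash
cat >> h.py <<'E'
def wray(uv,z,s=None):
    s=s or ctrl.get_state();i=ctrl.camera_info('wrist');T=R.from_rotvec(s['tool_rot']);C=i['tool_from_camera']
    d=T.apply(C[:3,:3]@np.linalg.inv(i['mtx'])@np.array([uv[0],uv[1],1.]));o=s['ee_pos']+T.apply(C[:3,3]);return o+d*(z-o[2])/d[2]
def wpix(p):
    s=ctrl.get_state();i=ctrl.camera_info('wrist');T=R.from_rotvec(s['tool_rot']);C=i['tool_from_camera']
    c=np.linalg.inv(C)@np.r_[T.inv().apply(p-s['ee_pos']),1];q=i['mtx']@c[:3];return q[:2]/q[2]
def box(w): return ((w[:2]-O)@RM).round(4)
E
python3 -c "
from h import *
for n,u,z in(('wall front L',(8,149),.105),('wall front R',(622,147),.105),('frontwall top',(320,149),.092),('coverL',(45,183),.099),('coverR',(605,183),.099),('lipL',(178,196),.119),('lipR',(474,195),.119)):print(n,box(wray(u,z)))
s=ctrl.get_state();print('tip pix',wpix(s['ee_pos']),wpix(s['ee_pos']+[0,0,.012]))
"
```

```text
wall front L [-0.1484 -0.1678]
wall front R [-0.1478  0.1564]
frontwall top [-0.1475 -0.0029]
coverL [-0.13   -0.1563]
coverR [-0.1284  0.1555]
lipL [-0.1249 -0.0746]
lipR [-0.1247  0.0753]
tip pix [327.2106573  272.69395965] [327.22097367 280.19463619]
```

```bash
python3 -c "
from h import *
im=cv2.imread('pics/w3.png')[180:300,250:410];cv2.imwrite('pics/w3z.png',cv2.resize(im,None,fx=5,fy=5,interpolation=cv2.INTER_CUBIC))
im=ctrl.read_camera('scene')[195:255,315:415];cv2.imwrite('pics/s3z.png',cv2.resize(im,None,fx=8,fy=8,interpolation=cv2.INTER_CUBIC))
"
```

```text
(no output)
```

View pics/w3z.png

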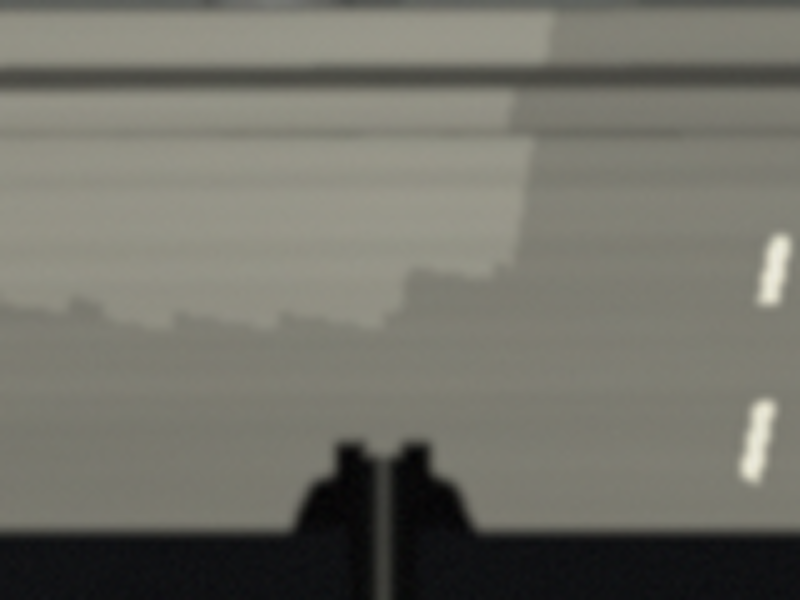

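View pics/s3z.png

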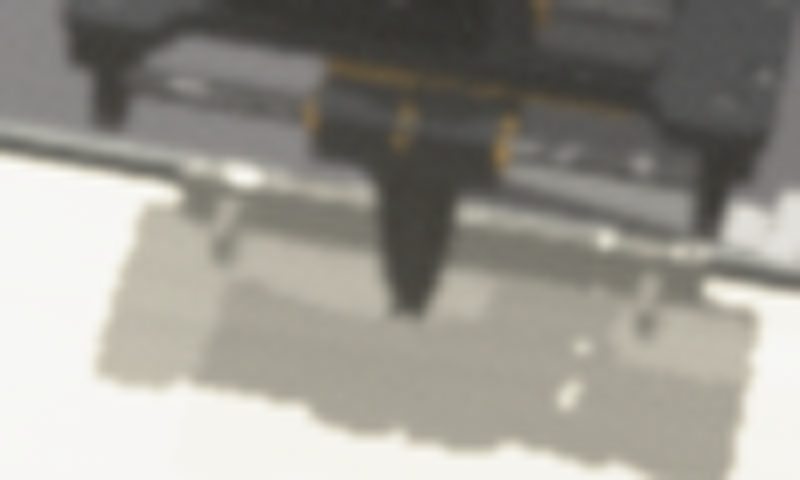

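```bash
python3 -c "
from h import *
s=ctrl.get_state();T=R.from_rotvec(s['tool_rot'])
for z in(0,-.01,-.0188):
  for y in(0,-.005,-.01):print(z,y,wpix(s['ee_pos']+T.apply([0,y,z])).round(1))
i=ctrl.camera_info('scene');M=R.from_rotvec(i['rotation'])
for z in(0,-.01,-.0188):
  for y in(0,.01):
    q=i['mtx']@M.inv().apply(s['ee_pos']+T.apply([0,y,z])-i['origin']);print('scene',z,y,(q[:2]/q[2]).round(1))
"
```

```text
0 0 [327.2 272.7]
0 -0.005 [327.2 264.3]
0 -0.01 [327.2 255.8]
-0.01 0 [327.2 278.9]
-0.01 -0.005 [327.2 270.1]
-0.01 -0.01 [327.2 261.2]
-0.0188 0 [327.3 284.9]
-0.0188 -0.005 [327.3 275.7]
-0.0188 -0.01 [327.3 266.4]
scene 0 0 [366.6 237.6]
scene 0 0.01 [365.7 241. ]
scene -0.01 0 [366.8 234.7]
scene -0.01 0.01 [365.9 238.1]
scene -0.0188 0 [367.  232.1]
scene -0.0188 0.01 [366.  235.5]
```

The wrist picture shows the lip at row 196, behind the fingertips (row ~268). So the tips passed over the lip without touching and the cover has not moved. Both views put the real tip 12–20 mm above the reported TCP. I'll find out by touching the cover plate lightly in small steps.

>>> {"fn": "arm_command", "kwargs": {"moves": [[1, 0, 0, 0.01, 0, 0, 0], [1, 0, 0, 0.023, 0, 0, 0], [1, 0, 0, 0.023, 0, 0, 0]]}}

```text
t: 4.08
ee_pos: [0.5367, 0.1047, 0.1003]
tool_rot: [-2.064, -2.368, 0.003]
contact_force: [1.0, 0.3, -0.5]
width: 0.003
```

>>> {"fn": "arm_command", "kwargs": {"moves": [[1, 0, 0, 0.008, 0, 0, 0], [1, 0, 0, 0.008, 0, 0, 0]]}}

```text
t: 4.32
ee_pos: [0.5364, 0.1047, 0.0976]
tool_rot: [-2.064, -2.368, 0.004]
contact_force: [-0.5, 0.2, -0.0]
width: 0.003
```

>>> {"fn": "arm_command", "kwargs": {"moves": [[1, 0, 0, 0.007, 0, 0, 0], [1, 0, 0, 0.007, 0, 0, 0]]}}

```text
t: 4.58
ee_pos: [0.5362, 0.1046, 0.0953]
tool_rot: [-2.064, -2.368, 0.004]
contact_force: [-1.0, 0.1, -0.3]
width: 0.004
```

>>> {"fn": "arm_command", "kwargs": {"moves": [[1, 0, 0, 0.007, 0, 0, 0], [1, 0, 0, 0.007, 0, 0, 0]]}}

```text
t: 4.82
ee_pos: [0.536, 0.1046, 0.0929]
tool_rot: [-2.064, -2.367, 0.005]
contact_force: [0.1, 0.2, 0.5]
width: 0.006
```

>>> {"fn": "arm_command", "kwargs": {"moves": [[1, 0, 0, 0.007, 0, 0, 0], [1, 0, 0, 0.007, 0, 0, 0]]}}

```text
t: 5.08
ee_pos: [0.5358, 0.1046, 0.0905]
tool_rot: [-2.063, -2.367, 0.005]
contact_force: [-0.1, 0.2, -0.1]
width: 0.002
```

```bash
python3 -c "
from h import *
print(here())
im=ctrl.read_camera('scene')[195:255,315:415];cv2.imwrite('pics/s4z.png',cv2.resize(im,None,fx=8,fy=8,interpolation=cv2.INTER_CUBIC))
"
```

```text
(array([-0.0813,  0.001 ]), array([0.5358, 0.1046, 0.0905]), array([-0.07,  0.15, -0.1 ]), 5.075)
```

View pics/s4z.png

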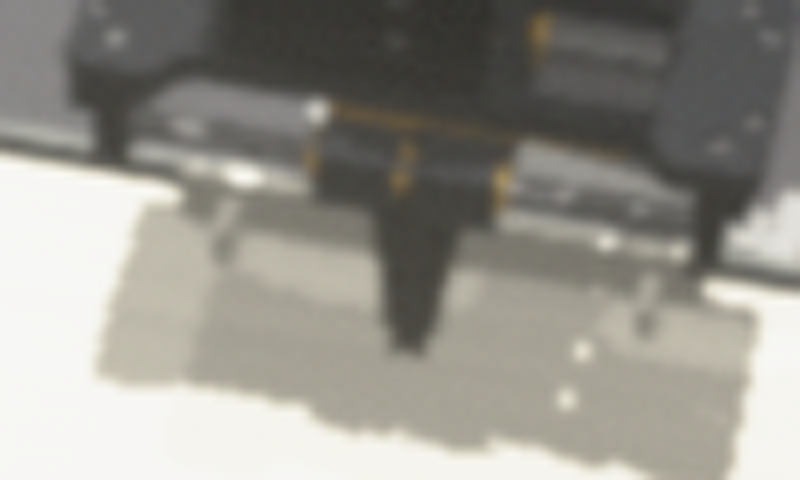

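>>> {"fn": "arm_command", "kwargs": {"moves": [[1, 0, 0, 0.008, 0, 0, 0], [1, 0, 0, 0.008, 0, 0, 0]]}}

```text
t: 5.38
ee_pos: [0.5357, 0.1046, 0.0879]
tool_rot: [-2.063, -2.367, 0.006]
contact_force: [0.6, 0.6, 0.2]
width: 0.005
```

>>> {"fn": "arm_command", "kwargs": {"moves": [[1, 0, 0, 0.006, 0, 0, 0], [1, 0, 0, 0.006, 0, 0, 0]]}}

```text
t: 5.62
ee_pos: [0.5355, 0.1045, 0.0859]
tool_rot: [-2.063, -2.367, 0.006]
contact_force: [1.1, -0.2, 0.3]
width: 0.005
```

>>> {"fn": "arm_command", "kwargs": {"moves": [[1, 0, 0, 0.006, 0, 0, 0], [1, 0, 0, 0.006, 0, 0, 0]]}}

```text
t: 5.88
ee_pos: [0.5354, 0.1046, 0.0838]
tool_rot: [-2.063, -2.367, 0.006]
contact_force: [0.6, 0.2, -0.3]
width: 0.005
```

>>> {"fn": "arm_command", "kwargs": {"moves": [[1, 0, 0, 0.006, 0, 0, 0], [1, 0, 0, 0.006, 0, 0, 0]]}}

```text
t: 6.12
ee_pos: [0.5352, 0.1045, 0.0818]
tool_rot: [-2.063, -2.366, 0.007]
contact_force: [0.4, -0.7, 0.0]
width: 0.007
```

>>> {"fn": "arm_command", "kwargs": {"moves": [[1, 0, 0, 0.005, 0, 0, 0], [1, 0, 0, 0.005, 0, 0, 0]]}}

```text
t: 6.38
ee_pos: [0.5351, 0.1045, 0.0801]
tool_rot: [-2.063, -2.366, 0.007]
contact_force: [-0.6, 1.2, 0.4]
width: 0.006
```

```bash
python3 -c "
from h import *
print(here())
im=ctrl.read_camera('scene')[195:255,315:415];cv2.imwrite('pics/s5z.png',cv2.resize(im,None,fx=8,fy=8,interpolation=cv2.INTER_CUBIC))
cv2.imwrite('pics/w5.png',ctrl.read_camera('wrist'))
"
```

```text
(array([-0.0821,  0.001 ]), array([0.5351, 0.1045, 0.0801]), array([-0.64,  1.21,  0.4 ]), 6.375)
```

View pics/s5z.png

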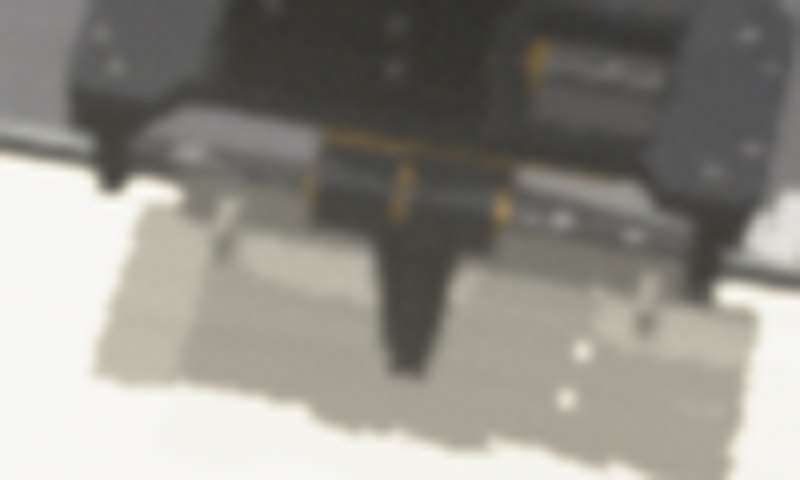

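View pics/w5.png

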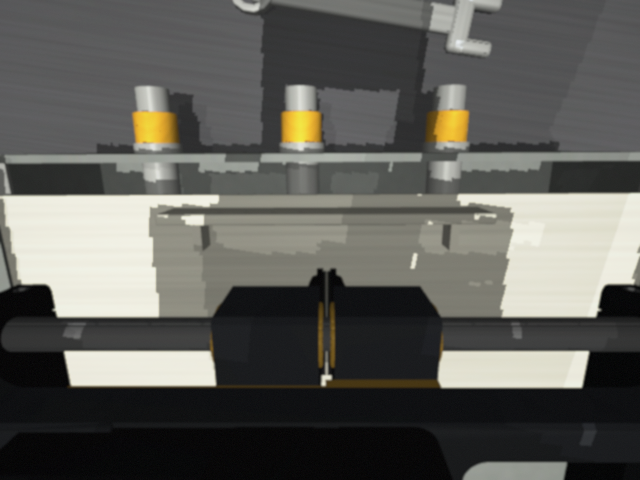

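```bash
python3 -c "
from h import *
for z in(.08,.09,.099,.105,.11,.119,.125):print(z,box(ray('scene',(366,241.9),z)))
print(box(wray((157,212),.119)),box(wray((495,212),.119)),box(wray((320,156),.092)))
print(ctrl.get_state()['width'])
"
```

```text
0.08 [-0.0905 -0.0015]
0.09 [-0.0823 -0.0002]
0.099 [-0.0749  0.0009]
0.105 [-0.07    0.0016]
0.11 [-0.0659  0.0023]
0.119 [-0.0585  0.0034]
0.125 [-0.0536  0.0041]
[-0.1237 -0.0731] [-0.123   0.0742] [-0.1467 -0.0023]
0.0016843984230197108
```

>>> {"fn": "arm_command", "kwargs": {"moves": [[1, 0, 0, 0.006, 0, 0, 0], [1, 0, 0, 0.006, 0, 0, 0]]}}

```text
t: 6.72
ee_pos: [0.535, 0.1045, 0.0783]
tool_rot: [-2.063, -2.366, 0.007]
contact_force: [-0.8, 0.2, 0.7]
width: 0.008
```

>>> {"fn": "arm_command", "kwargs": {"moves": [[1, 0, 0, 0.006, 0, 0, 0], [1, 0, 0, 0.006, 0, 0, 0]]}}

```text
t: 6.98
ee_pos: [0.5348, 0.1045, 0.0762]
tool_rot: [-2.062, -2.366, 0.008]
contact_force: [0.1, -0.3, -0.0]
width: 0.003
```

>>> {"fn": "arm_command", "kwargs": {"moves": [[1, 0, 0, 0.006, 0, 0, 0], [1, 0, 0, 0.006, 0, 0, 0]]}}

```text
t: 7.22
ee_pos: [0.5348, 0.1044, 0.0744]
tool_rot: [-2.062, -2.366, 0.008]
contact_force: [0.3, 0.2, -0.3]
width: 0.003
```

```bash
python3 -c "
from h import *
im=ctrl.read_camera('scene')[185:260,305:425];cv2.imwrite('pics/s6z.png',cv2.resize(im,None,fx=6.5,fy=6.5,interpolation=cv2.INTER_CUBIC))
"
```

```text
(no output)
```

View pics/s6z.png

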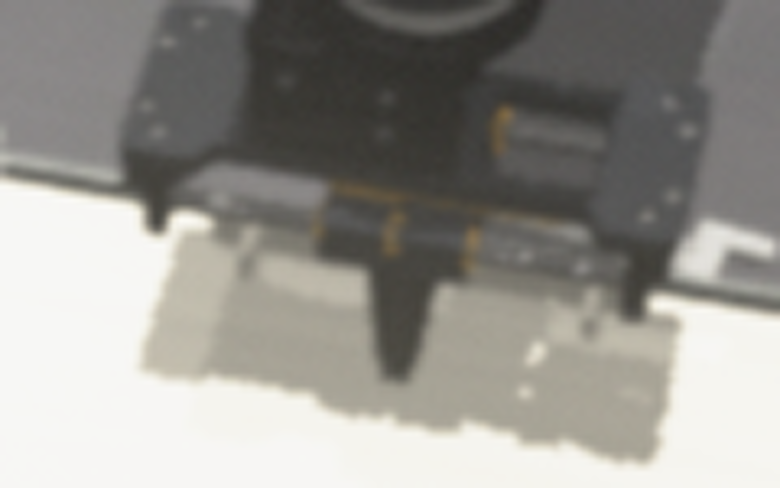

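>>> {"fn": "arm_command", "kwargs": {"moves": [[1, 0, 0, 0.005, 0, 0, 0], [1, 0, 0, 0.005, 0, 0, 0]]}}

```text
t: 7.52
ee_pos: [0.535, 0.1045, 0.0743]
tool_rot: [-2.062, -2.366, 0.008]
contact_force: [-2.9, -0.1, 7.7]
width: 0.006
```

>>> {"fn": "arm_command", "kwargs": {"moves": [[1, 0, 0, 0.005, 0, 0, 0], [1, 0, 0, 0.005, 0, 0, 0]]}}

```text
t: 7.78
ee_pos: [0.5352, 0.1045, 0.0742]
tool_rot: [-2.062, -2.366, 0.008]
contact_force: [-4.5, -0.9, 7.1]
width: 0.005
```

>>> {"fn": "arm_command", "kwargs": {"moves": [[1, 0, 0, 0.005, 0, 0, 0], [1, 0, 0, 0.005, 0, 0, 0]]}}

```text
t: 8.02
ee_pos: [0.5353, 0.1045, 0.0742]
tool_rot: [-2.062, -2.366, 0.008]
contact_force: [-3.3, -0.3, 8.2]
width: 0.003
```

Contact came at TCP z = 0.0743 with about 8 N, on a plate whose top is at 99 mm. So the real tips are 25 mm above the reported TCP, and I'll correct for that. Next I lift over the lip, go back, come down in front and push.

```bash
python3 -c "
from h import *
print(here(),rel(-.165,0,.108),rel(-.165,0,.082))"
```

```text
(array([-0.0819,  0.0009]), array([0.5353, 0.1045, 0.0742]), array([-3.3 , -0.26,  8.17]), 8.025) (array([-0.004, -0.278, -0.111]), array([-0.004,  0.001, -0.003])) (array([-0.004, -0.277, -0.024]), array([-0.004,  0.001, -0.003]))
```

>>> {"fn": "arm_command", "kwargs": {"moves": [[1, 0, 0, -0.06, 0, 0, 0], [1, 0, 0, -0.12, -0.004, 0, 0], [1, -0.004, -0.1, -0.12, -0.004, 0, 0], [1, -0.004, -0.2, -0.12, -0.004, 0, 0], [1, -0.004, -0.278, -0.12, -0.004, 0, 0], [1, -0.004, -0.278, -0.07, -0.004, 0, 0], [1, -0.004, -0.277, -0.024, -0.004, 0, 0], [1, -0.004, -0.277, -0.024, -0.004, 0, 0]]}}

```text
t: 9.02
ee_pos: [0.4524, 0.0919, 0.08]
tool_rot: [-2.063, -2.367, 0.005]
contact_force: [-1.1, 0.2, 0.2]
width: 0.006
```

```bash
python3 -c "
from h import *
print(here(),rel(-.135,0,.082))"
```

```text
(array([-1.657e-01,  1.000e-04]), array([0.4524, 0.0919, 0.08  ]), array([-1.14,  0.22,  0.19]), 9.025) (array([-0.   ,  0.102, -0.007]), array([-0.002,  0.001, -0.003]))
```

>>> {"fn": "arm_command", "kwargs": {"moves": [[1, 0, 0.05, -0.007, 0, 0, 0], [1, 0, 0.09, -0.007, 0, 0, 0], [1, 0, 0.11, -0.007, 0, 0, 0], [1, 0, 0.13, -0.007, 0, 0, 0], [1, 0, 0.15, -0.007, 0, 0, 0], [1, 0, 0.17, -0.007, 0, 0, 0]]}}

```text
t: 9.78
ee_pos: [0.5029, 0.0989, 0.0819]
tool_rot: [-2.063, -2.367, 0.006]
contact_force: [-4.1, -0.6, 2.1]
width: 0.003
```

```bash
python3 -c "
from h import *
print(here(),rel(-.03,0,.082))
im=ctrl.read_camera('scene')[185:260,305:425];cv2.imwrite('pics/s7z.png',cv2.resize(im,None,fx=6.5,fy=6.5,interpolation=cv2.INTER_CUBIC))
"
```

```text
(array([-1.148e-01, -1.000e-04]), array([0.5029, 0.0989, 0.0819]), array([-4.1 , -0.65,  2.15]), 9.775) (array([ 0.001,  0.283, -0.002]), array([-0.003,  0.001, -0.003]))
```

View pics/s7z.png

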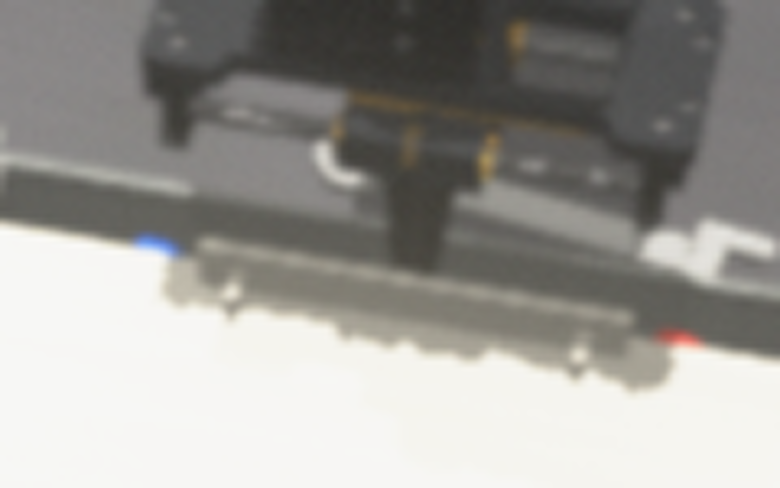

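The cover is moving. The finger stands behind the lip at (410,265), and the blue and red tips have appeared at (155,245) and (680,340). I'll measure the lip.

```bash
python3 -c "
from h import *
print(box(ray('scene',(335.8,222.7),.119)),box(ray('scene',(401.9,233.9),.119)))"
```

```text
[-0.0975 -0.073 ] [-0.0988  0.0753]
```

>>> {"fn": "arm_command", "kwargs": {"moves": [[1, 0, 0.03, 0, 0, 0, 0], [1, 0, 0.06, 0, 0, 0, 0], [1, 0, 0.09, 0, 0, 0, 0], [1, 0, 0.12, 0, 0, 0, 0], [1, 0, 0.15, 0, 0, 0, 0], [1, 0, 0.18, 0, 0, 0, 0], [1, 0, 0.21, 0, 0, 0, 0], [1, 0, 0.24, 0, 0, 0, 0], [1, 0, 0.27, 0, 0, 0, 0], [1, 0, 0.27, 0, 0, 0, 0]]}}

```text
t: 11.08
ee_pos: [0.5857, 0.11, 0.0819]
tool_rot: [2.063, 2.367, -0.001]
contact_force: [0.3, 0.9, -0.4]
width: 0.007
```

```bash
python3 -c "
from h import *
print(here(),rel(-.03,0,.082))
im=ctrl.read_camera('scene')[185:275,305:425];cv2.imwrite('pics/s8z.png',cv2.resize(im,None,fx=6.5,fy=6.5,interpolation=cv2.INTER_CUBIC))
"
```

```text
(array([-0.0312, -0.0007]), array([0.5857, 0.11  , 0.0819]), array([ 0.33,  0.88, -0.41]), 11.075) (array([ 0.002,  0.004, -0.   ]), array([ 0.   ,  0.001, -0.003]))
```

View pics/s8z.png

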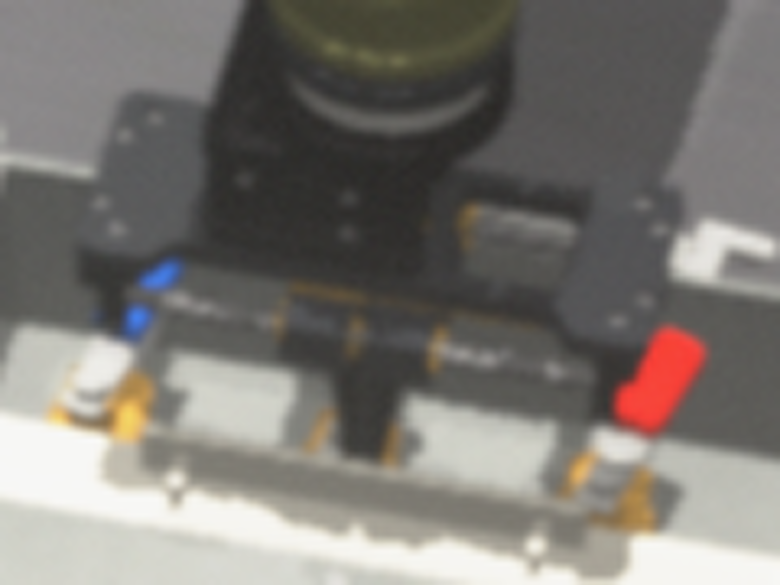

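Red is at the +y end, with its sleeve at (665,380). I'll back off slightly, lift, and check both the cover and the lever.

>>> {"fn": "arm_command", "kwargs": {"moves": [[1, 0, -0.02, 0, 0, 0, 0], [1, 0, -0.02, -0.15, 0, 0, 0], [1, 0.1, -0.02, -0.3, 0, 0, 0], [1, 0.1, -0.02, -0.3, 0, 0, 0], [1, 0.1, -0.02, -0.3, 0, 0, 0]]}}

```text
t: 11.75
ee_pos: [0.575, 0.1387, 0.1716]
tool_rot: [2.063, 2.367, -0.001]
contact_force: [0.4, 0.6, -0.3]
width: 0.005
```

```bash
python3 -c "
from h import *
print(here());s=ctrl.get_state()
im=ctrl.read_camera('wrist');cv2.imwrite('pics/w9.png',im)
hsv=cv2.cvtColor(im,cv2.COLOR_BGR2HSV)
for n,m in(('red',cv2.inRange(hsv,(0,150,90),(6,255,255))|cv2.inRange(hsv,(174,150,90),(180,255,255))),('blue',cv2.inRange(hsv,(100,150,90),(125,255,255)))):
  cs,_=cv2.findContours(m,0,2)
  for c in cs:
    if cv2.contourArea(c)>100:
      r=cv2.boxPoints(cv2.minAreaRect(c));print(n,cv2.contourArea(c),[(tuple(p.round(0)),box(wray(p,.09,s))) for p in r])
im=ctrl.read_camera('scene')[155:305,275:475];cv2.imwrite('pics/s9z.png',cv2.resize(im,None,fx=4,fy=4,interpolation=cv2.INTER_CUBIC))
"
```

```text
(array([-0.0377,  0.0292]), array([0.575 , 0.1387, 0.1716]), array([ 0.4 ,  0.64, -0.25]), 11.75)
red 1234.0 [((np.float32(383.0), np.float32(176.0)), array([-0.0858,  0.0709])), ((np.float32(401.0), np.float32(121.0)), array([-0.1246,  0.0827])), ((np.float32(423.0), np.float32(129.0)), array([-0.1193,  0.0993])), ((np.float32(405.0), np.float32(183.0)), array([-0.0801,  0.088 ]))]
blue 1311.5 [((np.float32(144.0), np.float32(179.0)), array([-0.0843, -0.1084])), ((np.float32(149.0), np.float32(123.0)), array([-0.1241, -0.1   ])), ((np.float32(175.0), np.float32(125.0)), array([-0.1225, -0.0811])), ((np.float32(171.0), np.float32(181.0)), array([-0.0827, -0.0888]))]
blue 1170.5 [((np.float32(263.0), np.float32(177.0)), array([-0.0848, -0.019 ])), ((np.float32(269.0), np.float32(122.0)), array([-0.1245, -0.0126])), ((np.float32(292.0), np.float32(125.0)), array([-0.1226,  0.0042])), ((np.float32(286.0), np.float32(180.0)), array([-0.0828, -0.0016]))]
```

View pics/w9.png

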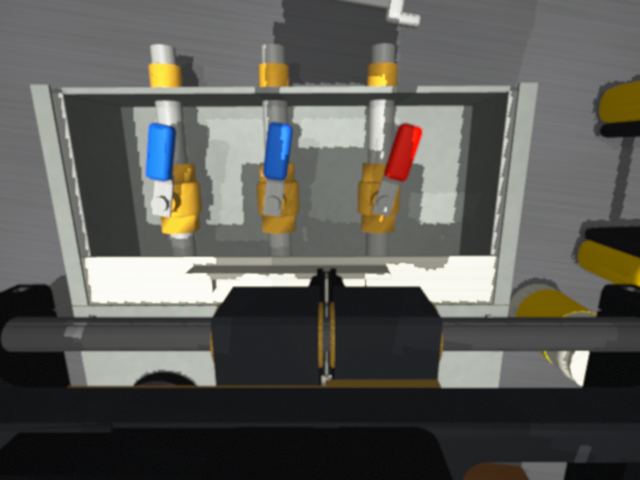

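View pics/s9z.png

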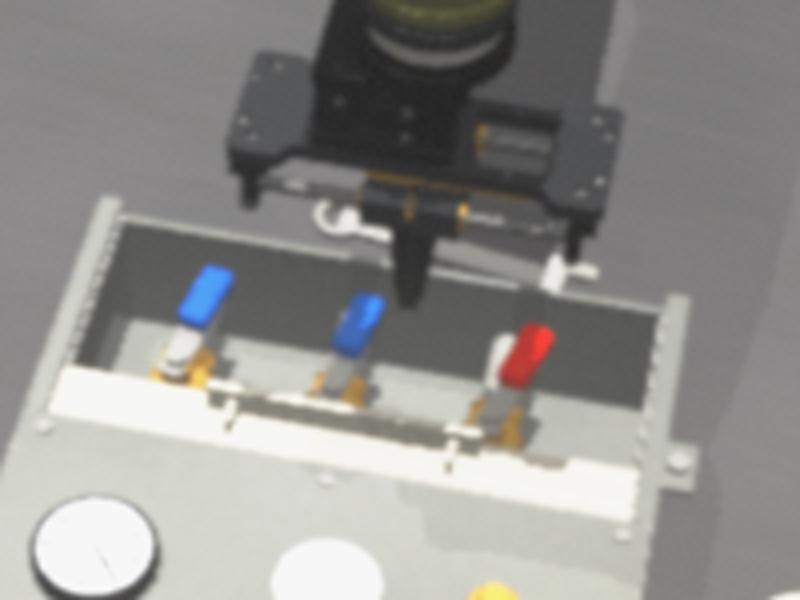

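```bash
python3 -c "
from h import *
print(box(wray((120,257),.099)),box(wray((450,257),.099)),box(wray((190,269),.119)),box(wray((388,269),.119)))
# waypoints: tool aligned w/ box, half hx=.010(box x) hy=.005..(tip tapered; use measured)
A=np.array([-.065,.075])
for a in np.r_[.1,.29,np.arange(.4,1.58,.1),1.54]:
  d=np.array([-np.cos(a),np.sin(a)]);n=np.array([-np.sin(a),-np.cos(a)])  # trailing side
  h=.009+.010*abs(n[0])+.007*abs(n[1]); r=.045
  print(round(a,2),(A+r*d+h*n).round(4))
"
```

```text
[-0.0271 -0.1297] [-0.0259  0.1226] [-0.0239 -0.069 ] [-0.0233  0.0721]
0.1 [-0.1115  0.0626]
0.29 [-0.1134  0.0701]
0.4 [-0.114   0.0747]
0.5 [-0.114   0.0791]
0.6 [-0.1137  0.0836]
0.7 [-0.1128  0.0881]
0.8 [-0.1115  0.0926]
0.9 [-0.1096  0.0971]
1.0 [-0.1072  0.1014]
1.1 [-0.1042  0.1055]
1.2 [-0.1007  0.1094]
1.3 [-0.0968  0.1129]
1.4 [-0.0924  0.1159]
1.5 [-0.0876  0.1185]
1.54 [-0.0856  0.1194]
```

Wrist view: red lever at (402,152), angle ≈0.29 rad, with its axis at y = +75. Blue levers are at (160,152) and (278,152). The cover's front edge reads −26.5 mm, so the joint is at about 0.119. I'll come down beside the red sleeve on its −y side.

```bash
python3 -c "
from h import *
print(here(),rel(-.112,.05,.11),rel(-.112,.05,.055))"
```

```text
(array([-0.0386,  0.0289]), array([0.5743, 0.1383, 0.17  ]), array([ 0.14,  0.09, -0.42]), 11.85) (array([ 0.07 , -0.245,  0.2  ]), array([-0.002,  0.001, -0.003])) (array([ 0.07 , -0.244,  0.384]), array([-0.002,  0.001, -0.003]))
```

>>> {"fn": "arm_command", "kwargs": {"moves": [[1, 0.03, -0.1, 0, 0, 0, 0], [1, 0.07, -0.245, 0.05, 0, 0, 0], [1, 0.07, -0.245, 0.1, 0, 0, 0], [1, 0.07, -0.245, 0.2, 0, 0, 0], [1, 0.07, -0.245, 0.2, 0, 0, 0]]}}

```text
t: 12.48
ee_pos: [0.4965, 0.1481, 0.1064]
tool_rot: [-2.063, -2.364, 0.013]
contact_force: [0.5, -1.1, -1.3]
width: 0.006
```

```bash
python3 -c "
from h import *
print(here(),rel(-.112,.05,.055))
im=ctrl.read_camera('scene')[155:305,275:475];cv2.imwrite('pics/s10z.png',cv2.resize(im,None,fx=4,fy=4,interpolation=cv2.INTER_CUBIC))
"
```

```text
(array([-0.1142,  0.0495]), array([0.4965, 0.1481, 0.1064]), array([ 0.47, -1.12, -1.32]), 12.475) (array([0.002, 0.009, 0.171]), array([-0.006,  0.002, -0.003]))
```

View pics/s10z.png

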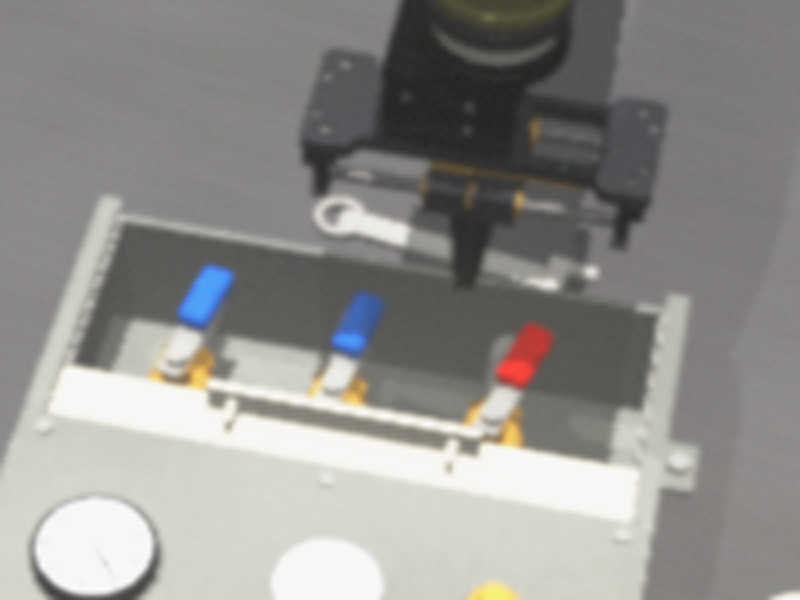

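>>> {"fn": "arm_command", "kwargs": {"moves": [[1, 0.002, 0.009, 0.05, -0.006, 0, 0], [1, 0.002, 0.009, 0.1, -0.006, 0, 0], [1, 0.002, 0.009, 0.14, -0.006, 0, 0], [1, 0.002, 0.009, 0.17, -0.006, 0, 0], [1, 0.002, 0.009, 0.17, -0.006, 0, 0]]}}

```text
t: 13.15
ee_pos: [0.4994, 0.1491, 0.0563]
tool_rot: [2.063, 2.365, -0.001]
contact_force: [0.2, -0.3, 0.1]
width: 0.005
```

```bash
python3 -c "
from h import *
print(here(),rel(-.1134,.0701,.055),rel(-.114,.0791,.055))
im=ctrl.read_camera('scene')[155:305,275:475];cv2.imwrite('pics/s11z.png',cv2.resize(im,None,fx=4,fy=4,interpolation=cv2.INTER_CUBIC))
cv2.imwrite('pics/w11.png',ctrl.read_camera('wrist'))
"
```

```text
(array([-0.1111,  0.0501]), array([0.4994, 0.1491, 0.0563]), array([ 0.22, -0.33,  0.13]), 13.15) (array([ 0.067, -0.008,  0.004]), array([ 0.001,  0.002, -0.003])) (array([ 0.097, -0.01 ,  0.004]), array([ 0.001,  0.002, -0.003]))
```

View pics/s11z.png

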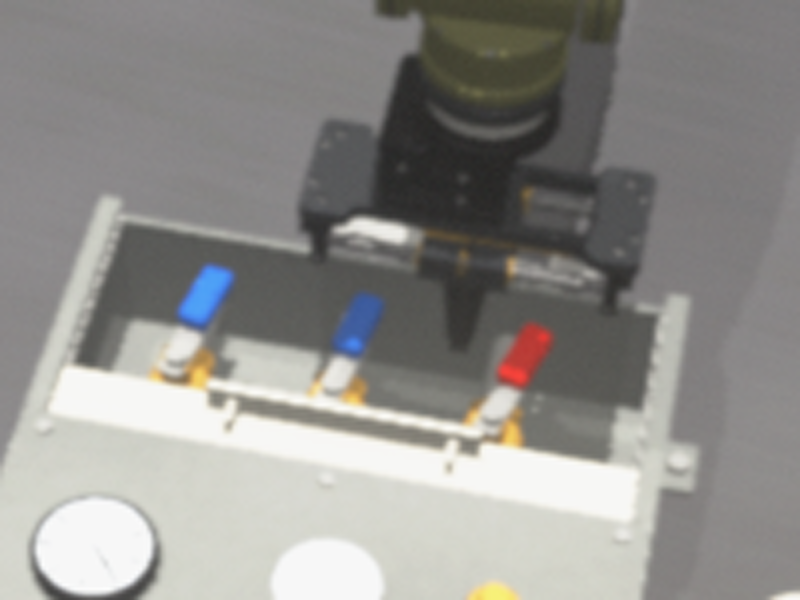

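View pics/w11.png

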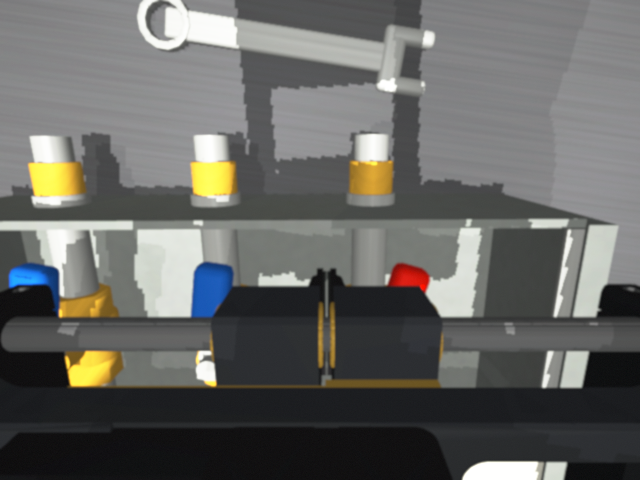

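>>> {"fn": "arm_command", "kwargs": {"moves": [[1, 0.035, -0.004, 0.004, 0, 0, 0], [1, 0.055, -0.008, 0.004, 0, 0, 0], [1, 0.067, -0.008, 0.004, 0, 0, 0], [1, 0.082, -0.009, 0.004, 0, 0, 0], [1, 0.097, -0.01, 0.004, 0, 0, 0], [1, 0.112, -0.008, 0.004, 0, 0, 0], [1, 0.127, -0.006, 0.004, 0, 0, 0]]}}

```text
t: 14.12
ee_pos: [0.4945, 0.1846, 0.0566]
tool_rot: [2.059, 2.361, -0.001]
contact_force: [2.7, -8.7, 0.7]
width: 0.002
```

```bash
python3 -c "
from h import *
print(here())
for p in((-.1096,.0971),(-.1072,.1014),(-.1042,.1055),(-.1007,.1094),(-.0968,.1129),(-.0924,.1159),(-.0876,.1185),(-.0856,.1194)):print(rel(*p,.055)[0])
im=ctrl.read_camera('scene')[155:305,275:475];cv2.imwrite('pics/s12z.png',cv2.resize(im,None,fx=4,fy=4,interpolation=cv2.INTER_CUBIC))
"
```

```text
(array([-0.111,  0.086]), array([0.4945, 0.1846, 0.0566]), array([ 2.69, -8.66,  0.7 ]), 14.125)
[0.037 0.004 0.005]
[0.051 0.012 0.005]
[0.065 0.022 0.005]
[0.078 0.034 0.005]
[0.09  0.047 0.005]
[0.1   0.062 0.005]
[0.109 0.077 0.005]
[0.112 0.084 0.005]
```

View pics/s12z.png

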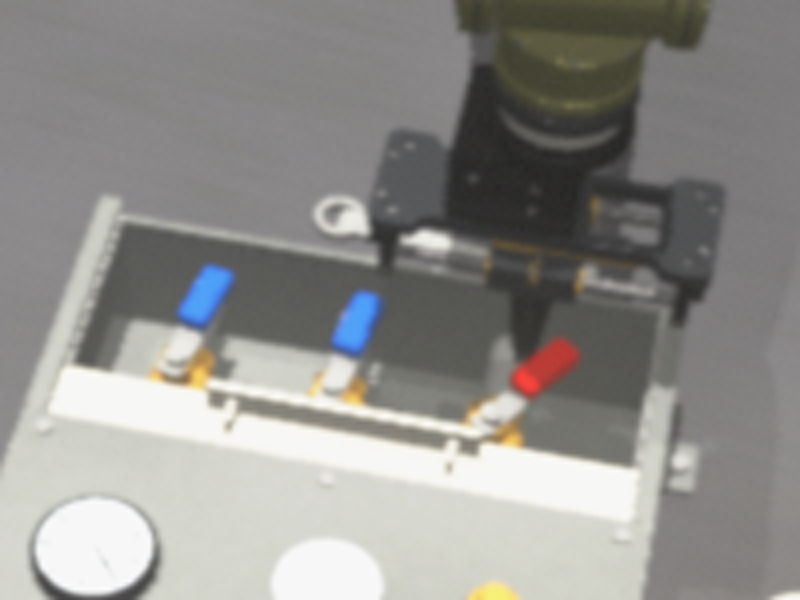

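The red lever is turning, with its sleeve now at (545,368), and the push is about 9 N. I'll keep going along the arc.

>>> {"fn": "arm_command", "kwargs": {"moves": [[1, 0.02, 0, 0.004, 0, 0, 0], [1, 0.037, 0.004, 0.004, 0, 0, 0], [1, 0.051, 0.012, 0.004, 0, 0, 0], [1, 0.065, 0.022, 0.004, 0, 0, 0], [1, 0.078, 0.034, 0.004, 0, 0, 0], [1, 0.09, 0.047, 0.004, 0, 0, 0]]}}

```text
t: 14.92
ee_pos: [0.5037, 0.2121, 0.0549]
tool_rot: [2.059, 2.361, -0.009]
contact_force: [-2.1, -7.1, 2.3]
width: 0.002
```

```bash
python3 -c "
from h import *
print(here())
for p in((-.0968,.1129),(-.0924,.1159),(-.0876,.1185),(-.0856,.1194)):print(rel(*p,.055)[0])
im=ctrl.read_camera('scene')[155:305,275:475];cv2.imwrite('pics/s13z.png',cv2.resize(im,None,fx=4,fy=4,interpolation=cv2.INTER_CUBIC))
"
```

```text
(array([-0.0981,  0.1119]), array([0.5037, 0.2121, 0.0549]), array([-2.06, -7.1 ,  2.29]), 14.925)
[ 0.003  0.004 -0.   ]
[ 0.013  0.019 -0.   ]
[ 0.022  0.035 -0.   ]
[ 0.025  0.041 -0.   ]
```

View pics/s13z.png

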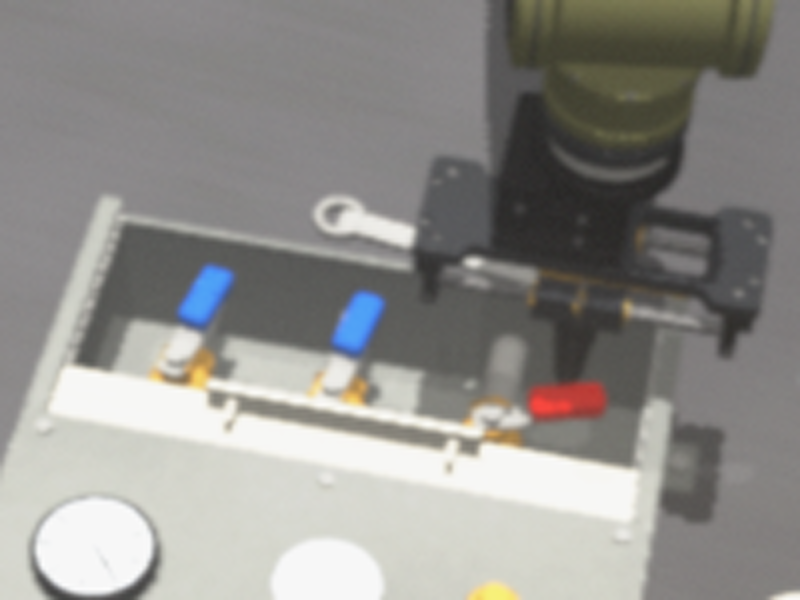

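>>> {"fn": "arm_command", "kwargs": {"moves": [[1, 0.006, 0.01, 0, 0, 0, 0], [1, 0.012, 0.019, 0, 0, 0, 0], [1, 0.014, 0.028, 0, 0, 0, 0], [1, 0.014, 0.034, 0, 0, 0, 0]]}}

```text
t: 15.48
ee_pos: [0.5116, 0.2178, 0.0544]
tool_rot: [2.061, 2.364, -0.014]
contact_force: [-5.7, -1.5, 3.4]
width: 0.006
```

```bash
python3 -c "
from h import *
print(here())
im=ctrl.read_camera('scene')[155:305,275:475];cv2.imwrite('pics/s14z.png',cv2.resize(im,None,fx=4,fy=4,interpolation=cv2.INTER_CUBIC))
"
```

```text
(array([-0.0894,  0.1164]), array([0.5116, 0.2178, 0.0544]), array([-5.71, -1.48,  3.41]), 15.475)
```

View pics/s14z.png

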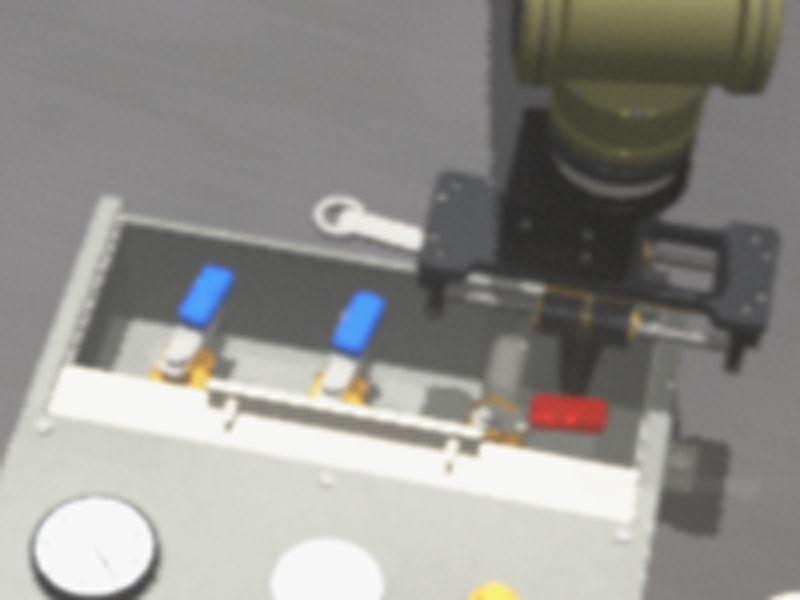

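Nearly there. The sleeve at (568,412) should end parallel to the cover's edge, so I'll push a few millimetres more while watching the force.

>>> {"fn": "arm_command", "kwargs": {"moves": [[1, 0, 0.008, 0, 0, 0, 0], [1, 0, 0.016, 0, 0, 0, 0], [1, 0, 0.016, 0, 0, 0, 0]]}}

```text
t: 15.9
ee_pos: [0.5147, 0.2191, 0.0542]
tool_rot: [2.063, 2.366, -0.018]
contact_force: [-5.0, 0.7, 3.8]
width: 0.004
```

```bash
python3 -c "
from h import *
print(here())
im=ctrl.read_camera('scene')
cs,_=cv2.findContours(cv2.inRange(cv2.cvtColor(im,cv2.COLOR_BGR2HSV),(0,150,60),(6,255,255)),0,2)
c=max(cs,key=cv2.contourArea);r=cv2.boundingRect(c);print(r)
im=im[230:280,380:460];cv2.imwrite('pics/s15z.png',cv2.resize(im,None,fx=10,fy=10,interpolation=cv2.INTER_CUBIC))
"
```

```text
(array([-0.0862,  0.1173]), array([0.5147, 0.2191, 0.0542]), array([-5.04,  0.68,  3.84]), 15.9)
(408, 255, 18, 9)
```

View pics/s15z.png

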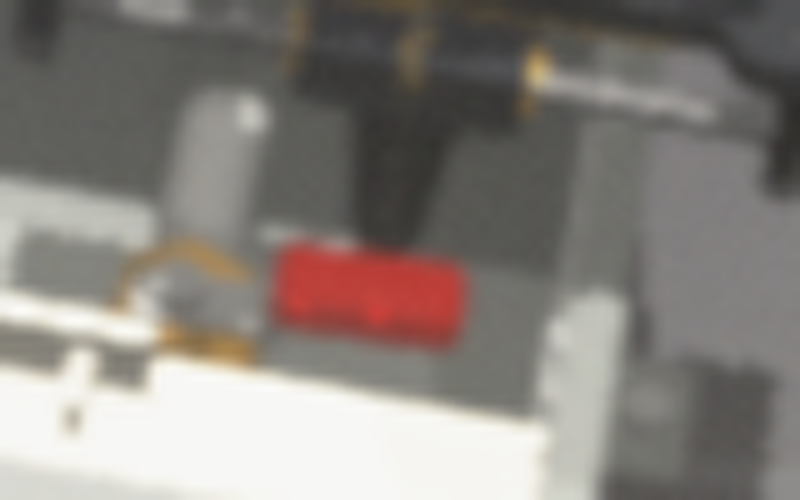

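>>> {"fn": "arm_command", "kwargs": {"moves": [[1, 0, 0.006, 0, 0, 0, 0], [1, 0, 0.01, 0, 0, 0, 0], [1, 0, 0.01, 0, 0, 0, 0]]}}

```text
t: 16.32
ee_pos: [0.516, 0.2198, 0.0541]
tool_rot: [-2.064, -2.367, 0.022]
contact_force: [-5.2, -0.9, 3.8]
width: 0.005
```

```bash
python3 -c "
from h import *
print(here())"
```

```text
(array([-0.0848,  0.1178]), array([0.516 , 0.2198, 0.0541]), array([-5.21, -0.91,  3.76]), 16.325)
```

>>> {"fn": "arm_command", "kwargs": {"moves": [[1, 0, -0.03, 0, 0, 0, 0], [1, 0, -0.05, 0, 0, 0, 0], [1, 0, -0.05, -0.15, 0, 0, 0], [1, 0, -0.05, -0.3, 0, 0, 0], [1, -0.1, 0.1, -0.4, 0, 0, 0], [1, -0.15, 0.2, -0.4, 0, 0, 0], [1, -0.15, 0.2, -0.4, 0, 0, 0], [1, -0.15, 0.2, -0.4, 0, 0, 0]]}}

```text
t: 17.32
ee_pos: [0.5817, 0.1846, 0.173]
tool_rot: [-2.063, -2.366, 0.024]
contact_force: [-0.7, -0.1, -0.4]
width: 0.006
```

```bash
python3 -c "
from h import *
print(here());s=ctrl.get_state()
im=ctrl.read_camera('wrist');cv2.imwrite('pics/w16.png',im)
hsv=cv2.cvtColor(im,cv2.COLOR_BGR2HSV)
for n,m in(('red',cv2.inRange(hsv,(0,150,90),(6,255,255))|cv2.inRange(hsv,(174,150,90),(180,255,255))),('blue',cv2.inRange(hsv,(100,150,90),(125,255,255)))):
  cs,_=cv2.findContours(m,0,2)
  for c in cs:
    if cv2.contourArea(c)>100:
      r=cv2.boxPoints(cv2.minAreaRect(c));w=[box(wray(p,.09,s)) for p in r];print(n,cv2.contourArea(c),[tuple(p.round(0).tolist()) for p in r],w)
      k=0 if np.linalg.norm(w[1]-w[0])>np.linalg.norm(w[2]-w[1]) else 1
      d=w[k+1]-w[k];print('ang from -x toward +y deg',np.degrees(np.arctan2(d[1],-d[0])))
cv2.imwrite('pics/t16.png',ctrl.read_camera('top'))
im=ctrl.read_camera('scene')[155:305,275:475];cv2.imwrite('pics/s16z.png',cv2.resize(im,None,fx=4,fy=4,interpolation=cv2.INTER_CUBIC))
"
```

```text
(array([-0.0247,  0.0738]), array([0.5817, 0.1846, 0.173 ]), array([-0.74, -0.12, -0.4 ]), 17.325)
red 1122.0 [(356.0, 177.0), (409.0, 177.0), (409.0, 199.0), (356.0, 199.0)] [array([-0.0727,  0.0952]), array([-0.0725,  0.1352]), array([-0.0558,  0.136 ]), array([-0.056 ,  0.0954])]
ang from -x toward +y deg 90.2864765102771
blue 1393.5 [(86.0, 163.0), (88.0, 108.0), (116.0, 109.0), (114.0, 164.0)] [array([-0.0839, -0.1084]), array([-0.1237, -0.1005]), array([-0.1229, -0.0806]), array([-0.083 , -0.0878])]
ang from -x toward +y deg 11.226855036572621
blue 1257.0 [(204.0, 162.0), (209.0, 106.0), (234.0, 109.0), (228.0, 164.0)] [array([-0.0847, -0.0195]), array([-0.1241, -0.0121]), array([-0.1223,  0.0058]), array([-0.0828, -0.001 ])]
ang from -x toward +y deg 10.637214509290075
```

View pics/w16.png

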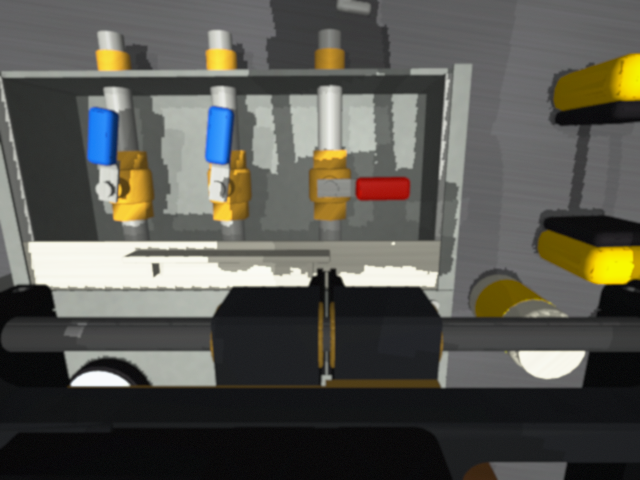

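View pics/s16z.png

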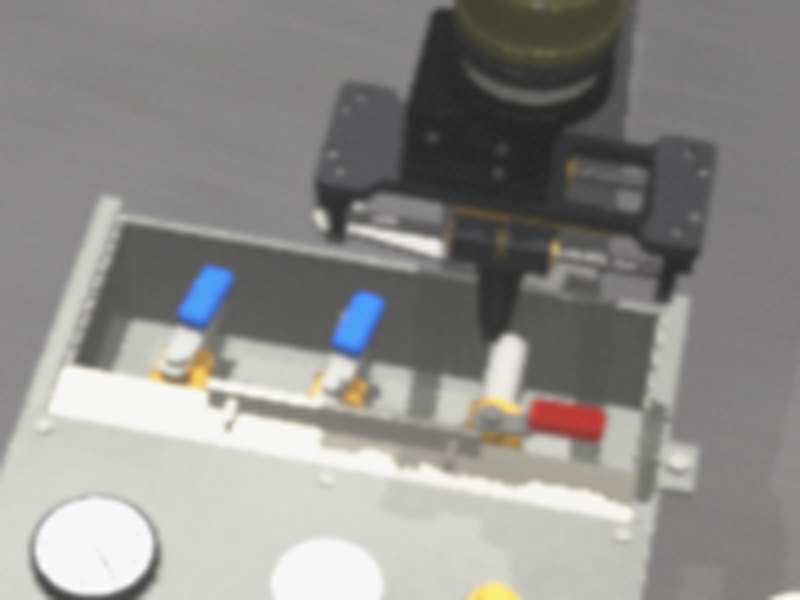

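```bash
python3 -c "
from h import *
print(box(wray((100,241),.099)),box(wray((400,241),.099)),box(wray((130,253),.119)))
s=ctrl.get_state();print(here(),abs(s['joint_velocities']).max())
a=cv2.imread('pics/top0.png');b=cv2.imread('pics/t16.png');d=cv2.absdiff(a,b).max(2)
for n,r in(('wrench',(320,345,218,303)),('can+ear',(190,325,85,162)),('pipe',(172,203,345,378)),('coup/reel',(160,200,185,260)),('gun',(225,320,480,550))):print(n,(d[r[0]:r[1],r[2]:r[3]]>60).sum())
print(ctrl.sign_off())"
```

```text
[-0.0254 -0.1013] [-0.0249  0.1292] [-0.0214 -0.0679]
(array([-0.0247,  0.0741]), array([0.5816, 0.185 , 0.1733]), array([-0.66,  0.34,  0.15]), 17.475) 0.004914574293759399
wrench 27
can+ear 2111
pipe 0
coup/reel 485
gun 0
the job is handed in; nothing more can be done
None
```

View pics/t16.png

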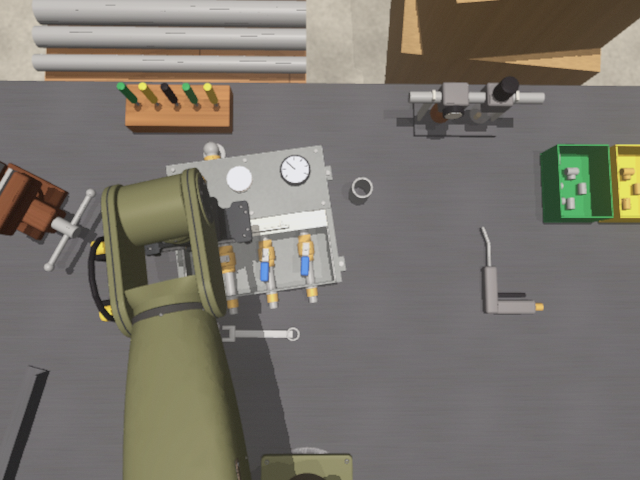

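I slid the cover back under the deck, pushed the red lever shut, lifted the arm clear and handed the job in at 17.5 s.

**Last checks, from the wrist camera:**
- **Cover:** the front edge reads about 25–26 mm in front of the box's centre, which puts the joint at roughly 0.12 m (0.105 needed).
- **Red lever:** it stands at about 90° to its pipe.
- **Blue levers:** both read within 2 mm of their first measured positions.
- **Forces:** the highest readings at the ends of the moves were about 9 N. When I handed in, the force on the tool was near zero and the fingers were clear.

**What went wrong or could not be checked:**
- **First push missed:** the fingertips passed over the lip without touching it. The shut tips sit about 25 mm above the reported tool point. I found this by touching the cover plate lightly (about 8 N), then corrected for it.
- **Camera disagreement:** the scene camera reads about 5 mm off from the other two along the box's length, so I used it only for comparisons.
- **Final picture comparison:** from above, the pipe and gun have not moved. The wrench looks unmoved too, with only small differences in its area.
- **Hidden by the arm:** in that last top view the arm hides the coupler, the can and most of the ear defenders, so their pixel check failed. The wrist view showed the can and ear defenders upright. The coupler was in place in an earlier scene view, and the arm did not go near it after that.

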